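# Load and close the controller enclosure

## Robot

A 6-joint arm with a two-finger parallel gripper is mounted at the origin on the work surface. World frame = base frame: x ahead of the robot, y to its left, z up, the work surface at z = 0. Lengths are in m, angles in rad, forces in N, time in s.
With the tool pointing down it reaches from about 0.425 to 1.125 m from the base axis. Payload 14.9 kg.
Tool frame: the origin (TCP) lies at the very end of the fingers, on their centre line; the grasp point (between the pads) lies 19 mm behind it (manip.grip_depth is the distance from the TCP to the grasp point, in m); z points along the fingers, y is the line along which they close (so a half turn about z gives the same grasp; the last joint's range is limited). The gripper opens to 91 mm and grips with 3 to 60 N. Pads are 32 mm wide; open, the fingers measure 118 mm over their backs; the gripper's body (76 mm by 178 mm) begins 60 mm behind the grasp point.
Start: joints at [1.21, 0.379, 1.734, -0, 1.028, -0.033], TCP at [0.225, 0.663, 0.214] pointing down, gripper open.
Joint ranges: [-2.77, 2.77], [-0.74, 2.19], [0, 2.66], [-1.06, 4.2], [0.31, 2.87], [-3.08, 3.08]. Speed limits (rad/s): [1.89, 1.89, 2.39, 3.14, 3.14, 3.14].

## Interface

Orientations are given as a rotation vector (axis times angle).
In Python, from plant import readout, snapshot, get_calibration, ticket, recognise, silhouettes, manip gives the robot as it stands.
- The arm moves only by the shell command python3 -m jog 'ROWS' [OPENING] [FORCE]. ROWS is JSON, a list of rows, each a list of 2 entries, a list of its own where there are three numbers: the shift along the tool's x, y, z in cm, then the turn about the tool's z in rad. A call has 1 to 8 rows; each row shifts and turns the commanded pose from where the row before left it, along the tool's axes as they then stand; what a row does not reach is not made up. A row lasts 1/12 s, in which the tool goes at most 41.7 mm and 7.16 degrees, less where a joint would pass 70% of its speed; a pose out of reach is approached as far as the arm can. A call is refused whole if a number of a shift passes 4.17 or a number of a turn 0.125, either way. A call with a gripper value outside its range is refused whole. OPENING is the closure, from 0 (fully open) to 1 (shut), set as the call begins (- or left out, the last holds). The fingers move at their own pace and stop on an object; FORCE is the grip in N (left out, the last holds). Time passes only in rows, so rows that do not move let the fingers close. It gives the time, the measured TCP pose, the force, the opening and the grip force at its end, in the units of the state.
- readout.sense(): the state, without advancing time (a new reading comes with each control period).
- snapshot(name): name is "scene" or "top" or "wrist"; returns the picture (480x640x3 uint8, red, green, blue); there is no depth.
- get_calibration(name): a dict with "mtx" (3x3 intrinsics, pixels), "k1" (the pictures are not rectified: a ray, as slopes to the right and down, at radius r is drawn at 1 + k1 r^2 times it, then the intrinsics apply), "world_to_cam" (4x4, takes a point from world to camera coordinates). Camera axes: x right, y up, looking along -z (the intrinsics and any distortion apply to the point x, -y, -z); pixel columns grow to the right and rows downward; lengths in m; the calibration is good to about 2 mm. A picture is of the moment at which its call begins: read the wrist's pose just before it. get_calibration takes no time and is no camera call; for the wrist camera it gives the pose at the moment of the call.
- ticket.finish_job(): hands the job in; it is judged then, once.
Trained networks look in the newest picture that a camera, given by its name, has taken for a name from the list of things; names that differ only in an ending like _2 or _b are one class to them, and where a whole thing is asked for, a point or a joint stands for the part that bears it (a point fixed in the world has none). Each returns a list of dicts, best first, with "p" (0 to 1); they miss things now and then, are a little off and sometimes report something else, mostly with a low value. They report only what shows in the picture. A call takes as long as a camera call. They do not tell look-alikes from the thing itself.
- recognise(camera, thing): "xy" ([column, row] in pixels, amid what is visible of it).
- silhouettes(camera, thing): "region" (480x640 bool, what is visible of it) and "xy" ([column, row] in pixels, amid what is visible of it).
The state is a dict: "time": time; "qpos": joint angles; "qd": joint speeds; "joint_torque": joint torques, N m; "ee_pos": TCP position; "tool_rot": TCP orientation; "contact_force": force on the tool from outside, world axes, zero at the start; "torque": the same for the moment, N m; "gripper_width": opening from 0.0 (shut) to 1.0 (fully open); "gripper_force": force on a finger pad.
Only numpy, scipy, OpenCV 4.12 (cv2) and the standard library are available. Lean on these libraries where they do the work, as an engineer would, in place of code of your own. Each camera call takes 0.05 s, during which the arm holds its last target. There are 200 camera calls.

## Task

Set the green circuit module, terminals up, on the floor of the open white enclosure, then close the enclosure with its white lid, seated flat all round on the rim. Lower both into place in the gripper rather than dropping them, and let go of each; the orange module and the smaller dark-grey lid belong to another unit.

Things in the scene. Friction and masses are not known exactly. Their poses are not given: they have to be found in the camera images.
- enclosure: Open white box fixed to the bench on an aluminium base plate (206 x 150 mm). Origin: centre of the plate's underside, on the bench; x along the long side, z up. Inner floor 8 mm, flat rim top 66 mm above the origin. Opening 160 (x) x 130 (y) mm; flanged rim 184 x 154 mm outside. Two black cable glands stick out 12 mm on the -y side, below the flange.
- module: Green circuit module, a solid block 80 (x) x 44 (y) x 44 mm high, about 0.14 kg, with two rows of green screw terminals on top; stands loose on the bench. Origin: centre of its underside, z up. Grip it across the 44 mm width. It may stand anywhere on the box's floor, turned any way. An orange module of the same size is not wanted.
- lid: White lid lying right side up on the bench, about 0.28 kg: plate 184 (x) x 154 (y) x 4 mm over a lip 142 x 112 mm, 8 mm deep, which enters the opening with 9 mm of play each side. Origin: centre of the lip's lower edge, z up; plate top at 12 mm. Seated: origin 58 mm above the enclosure's, long side along long side, either way round. The smaller dark-grey lid (130 x 100 mm) is not wanted.
- heat_sink (a point): Centre of the top of the black finned heat sink fixed in the middle of the white lid, 48 mm above the lid's origin. The sink is a rigid block 60 (lid's x) x 40 (lid's y) x 36 mm high: grip the lid by it, across the 40 mm width.
Things that resemble listed ones, but are neither listed nor needed, are in the scene too. What is shaped like the lid but red is not meant.

How it is judged:
On the way, in this order (a step that is already met when the one before it is completed fails the run):
1. the green module is lowered into the box, still in the gripper, to within 20 mm of the inner floor (z of module in the frame of enclosure below 0.028 m and horizontal distance between module and enclosure below 0.07 m and contact force between the fingers and module above 1 N), for 0.04 s.
2. the green module stands on the inner floor, let go (z of module in the frame of enclosure below 0.013 m and horizontal distance between module and enclosure below 0.07 m and angle between module's own z axis and vertical below 0.17 rad and contact force between the fingers and module below 0.1 N), for 0.2 s.
3. the white lid is lowered over the box, still in the gripper, to within 20 mm of its seat (z of lid in the frame of enclosure below 0.078 m and horizontal distance between lid and enclosure below 0.03 m and contact force between the fingers and lid above 1 N), for 0.04 s.
At the end, for the whole second after the job is handed in: Green module upright on the enclosure's inner floor (height within 5 mm, tilt 10 degrees, within 70 mm of the middle); white lid seated on the rim (height within 4 mm, centre 16 mm, yaw 11 degrees, level 3 degrees); both let go and at rest (z of module in the frame of enclosure between 0.003 and 0.013 m and horizontal distance between module and enclosure below 0.07 m and angle between module's own z axis and vertical below 0.17 rad and z of lid in the frame of enclosure between 0.054 and 0.062 m and horizontal distance between lid and enclosure below 0.016 m and angle between the x axis of lid and the x axis of enclosure, either way round below 0.2 rad and angle between lid's own z axis and vertical below 0.05 rad and linear speed of each of lid, module below 0.02 m/s); the robot touches nothing.
It also fails if it takes over 51 s, if anything falls off the work surface, if the arm or the gripper's body presses on something with over 40 N, if the wrist force passes 120 N, or if a joint passes its speed limit or range.

## Working session

There is one attempt and no reset: what is moved stays moved. The work goes in short steps, Python scripts to look and compute and a shell command to move; the robot and the scene stay as the last step left them, time stands still between calls to the robot, and variables do not carry over. Pictures are saved under pics/ and viewed, at most 10 in all, crops included, and the job is handed in when it is done.

```bash
mkdir -p pics; ls
cat > h.py <<'E'
import numpy as np, cv2
from plant import readout, snapshot, get_calibration, ticket, recognise, silhouettes, manip
def px2w(cal,uv,z):
    M=np.array(cal["mtx"]);k=cal["k1"];T=np.array(cal["world_to_cam"])
    uv=np.atleast_2d(np.array(uv,float))
    d=cv2.undistortPoints(uv[:,None,:],M,np.array([k,0,0,0,0.]))[:,0]
    R=T[:3,:3];c=-R.T@T[:3,3]
    r=np.c_[d[:,0],-d[:,1],-np.ones(len(d))]@R
    return c+r*((z-c[2])/r[:,2])[:,None]
def save(n,im): cv2.imwrite(f"pics/{n}.png",im[:,:,::-1])
E
python3 - <<'E'
from h import *
a=snapshot("top");save("top0",a)
b=snapshot("scene");save("scene0",b)
for n in ["enclosure","module","lid","heat_sink"]:
    for r in recognise("top",n):print(n,np.round(r["xy"]),round(r["p"],2))
cal=get_calibration("top");print(cal)
print(readout.sense())
E
```

```text
pics
enclosure [351. 173.] 0.84
module [261. 152.] 0.62
lid [186. 121.] 0.89
lid [234. 249.] 0.86
lid [120. 223.] 0.78
lid [207. 373.] 0.64
heat_sink [186. 125.] 0.89
heat_sink [206. 374.] 0.84
heat_sink [233. 251.] 0.7
{'mtx': array([[539.94698739,   0.        , 323.95397274],
       [  0.        , 539.94698739, 240.57669005],
       [  0.        ,   0.        ,   1.        ]]), 'k1': -0.07699495472129293, 'world_to_cam': array([[-0.00817552, -0.99996325,  0.00258149,  0.09058332],
       [ 0.98135316, -0.00752754,  0.19206593, -0.43367281],
       [-0.19203944,  0.00410359,  0.98137863, -1.08228665],
       [ 0.        ,  0.        ,  0.        ,  1.        ]])}
{'time': 0.3, 'qpos': array([ 1.20969036e+00,  3.79098401e-01,  1.73434711e+00,  2.38426858e-07,
        1.02849182e+00, -3.32953404e-02]), 'qd': array([ 9.62962211e-04, -1.82295643e-03, -1.05101642e-03,  6.69189714e-05,
       -8.83173732e-04,  6.96779829e-04]), 'joint_torque': array([ 4.95846803e-05, -7.62916517e+01, -4.34056914e+01,  6.49585412e-02,
        4.10669320e-02, -4.19497405e-05]), 'ee_pos': array([0.22534793, 0.6626338 , 0.21372003]), 'tool_rot': array([-5.12610382e-01, -3.09942078e+00,  5.30848402e-04]), 'contact_force': array([-0.25973137, -0.03058544,  0.15941342]), 'torque': array([-1.83466781e-02, -4.09236548e-02,  7.90520798e-05]), 'gripper_force': 0.0, 'gripper_width': 1.0029522687664758}
```

View pics/top0.png

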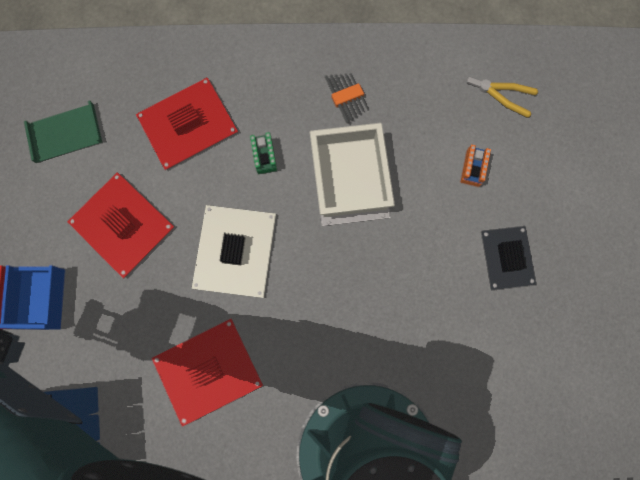

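Top view: the green module is at (263,153) and the orange one, not wanted, at (477,166). The white lid is at (234,250); the red look-alikes are at (187,122), (120,223) and (207,372), and the dark-grey lid at (510,257). The enclosure is at (353,172). The green tray at (64,130) isn't the module, since it has no terminals. Next I'll measure the wanted parts and check them in one crop.

Run:
```python
from h import *
a=cv2.imread("pics/top0.png");cal=get_calibration("top")
hsv=cv2.cvtColor(a,cv2.COLOR_BGR2HSV)
white=((hsv[:,:,2]>185)&(hsv[:,:,1]<50)).astype(np.uint8)
green=((hsv[:,:,0]>40)&(hsv[:,:,0]<90)&(hsv[:,:,1]>70)&(hsv[:,:,2]>40)).astype(np.uint8)
def blob(m,xy,z,close=5):
    m=cv2.morphologyEx(m,cv2.MORPH_CLOSE,np.ones((close,close)))
    n,l,s,c=cv2.connectedComponentsWithStats(m)
    best=min((i for i in range(1,n) if s[i][4]>100),key=lambda i:np.hypot(*(c[i]-xy)))
    cs=max(cv2.findContours((l==best).astype(np.uint8),cv2.RETR_EXTERNAL,cv2.CHAIN_APPROX_NONE)[0],key=len)
    print(s[best])
    w=px2w(cal,cs[:,0],z)[:,:2]
    r=cv2.minAreaRect((w*1000).astype(np.float32));print(xy,"centre mm",np.round(r[0],1),"size",np.round(r[1],1),"ang",round(r[2],1))
    bp=cv2.approxPolyDP(cs,6,True)[:,0];print(bp.tolist());print(np.round(px2w(cal,bp,z)[:,:2],3).tolist())
blob(white,(234,250),.012); blob(white,(353,172),.066); blob(green,(263,153),.044)
crop=cv2.resize(a[100:310,180:420],None,fx=3,fy=2.8,interpolation=cv2.INTER_CUBIC)
cv2.imwrite("pics/crop0.png",cv2.resize(a[110:305,185:410],(692,600),interpolation=cv2.INTER_CUBIC))
from scipy.spatial.transform import Rotation as R
print(R.from_rotvec(readout.sense()["tool_rot"]).as_matrix().round(3),manip.grip_depth)
```

```text
[ 192  206   83   92 5040]
(234, 250) centre mm [420.7 280.8] size [151.6 182.9] ang 82.4
[[206, 206], [192, 287], [262, 297], [274, 214]]
[[0.519, 0.343], [0.342, 0.367], [0.321, 0.218], [0.5, 0.194]]
[ 311  124   82   90 4263]
(353, 172) centre mm [585.7  29.4] size [182.1 152.1] ang 6.5
[[380, 124], [311, 132], [321, 213], [392, 204]]
[[0.683, -0.035], [0.665, 0.113], [0.488, 0.093], [0.506, -0.054]]
[250 132  27  42 585]
(263, 153) centre mm [628.  216.8] size [89.3 44.1] ang 10.1
[[268, 132], [264, 148], [250, 136], [258, 173], [276, 170]]
[[0.675, 0.207], [0.638, 0.215], [0.666, 0.246], [0.582, 0.227], [0.588, 0.188]]
[[-0.947  0.322 -0.   ]
 [ 0.322  0.947 -0.   ]
 [ 0.    -0.    -1.   ]] 0.0188
```

View pics/crop0.png

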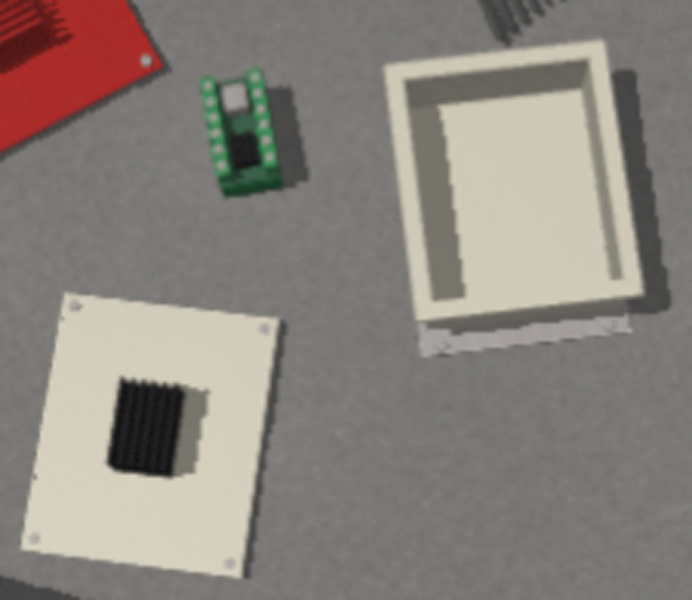

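The crop confirms the parts: green module with terminals, white lid with black sink, and the open white box. Module is at about (0.631, 0.2185), yaw 11.5°; lid (0.421, 0.281), yaw −7.7°; box (0.586, 0.029), yaw 6.4°. Measured sizes match the given ones. Next: turn, then fly over the module.

```bash
cat > to.py <<'E'
import sys
from h import *
from scipy.spatial.transform import Rotation as R
def to(x,y,z,yaw):
    s=readout.sense();M=R.from_rotvec(s["tool_rot"]).as_matrix()
    cur=np.degrees(np.arctan2(M[1,1],M[0,1]))
    d=(yaw+90-cur+90)%180-90
    M2=M@R.from_euler('z',-d,degrees=True).as_matrix()
    v=M2.T@(np.array([x,y,z])-s["ee_pos"])*100
    print("t",round(s["time"],2),"pos",s["ee_pos"].round(4),"ydir",round(cur,1),"tilt",round(np.degrees(np.arccos(-M[2,2])),2),"turn",round(-np.radians(d),3),"then cm",v.round(2),"F",s["contact_force"].round(1),"g",round(s["gripper_width"],3),round(s["gripper_force"],1))
if len(sys.argv)>4: to(*map(float,sys.argv[1:5]))
E
python3 -m jog '[[[0,0,0],-0.106],[[0,0,0],-0.106],[[0,0,0],-0.106],[[0,0,0],-0.106],[[0,0,0],-0.106]]' 0
python3 -m jog '[[[-1.9,-3.2,0],0],[[-1.9,-3.2,0],0],[[-1.9,-3.2,0],0],[[-1.9,-3.2,0],0],[[-1.9,-3.2,0],0],[[-1.9,-3.2,0],0],[[-1.9,-3.2,0],0],[[-1.9,-3.2,0],0]]'
python3 -m jog '[[[-1.9,-3.2,0],0],[[-1.9,-3.2,0],0],[[-1.9,-3.2,0],0],[[-1.9,-3.2,0],0],[[-1.9,-3.2,0],0],[[-1.9,-3.2,0],0],[[-1.9,-3.2,0],0],[[0,0,0],0]]'
python3 to.py 0.631 0.2185 0.2 11.5
python3 - <<'E'
from h import *
s=readout.sense();cal=get_calibration("wrist");a=snapshot("wrist");save("w1",a)
T=np.array(cal["world_to_cam"]);print(cal["mtx"][0,0],(-T[:3,:3].T@T[:3,3]).round(3))
for r in recognise("wrist","module"):print(r["xy"],r["p"],px2w(cal,r["xy"],.044))
E
```

```text
time: 0.72
ee_pos: [0.2254, 0.6627, 0.2138]
tool_rot: [0.325, -3.125, 0.0]
contact_force: [0.1, 0.5, 0.2]
gripper_width: 1.001
gripper_force: 0.0
time: 1.38
ee_pos: [0.4266, 0.441, 0.2141]
tool_rot: [-0.317, 3.125, 0.0]
contact_force: [0.4, 1.3, -0.6]
gripper_width: 1.003
gripper_force: 0.0
time: 2.05
ee_pos: [0.6045, 0.2458, 0.2141]
tool_rot: [-0.312, 3.125, -0.001]
contact_force: [-0.3, 0.8, 0.2]
gripper_width: 1.002
gripper_force: 0.0
t 2.05 pos [0.6045 0.2458 0.2141] ydir 101.4 tilt 0.08 turn -0.002 then cm [-2.05 -3.21  1.42] F [-0.3  0.8  0.2] g 1.002 0.0
332.01749424951777 [0.539 0.232 0.386]
[286.7, 238.7] 0.82 [[0.63138437 0.21695556 0.044     ]]
```

View pics/w1.png

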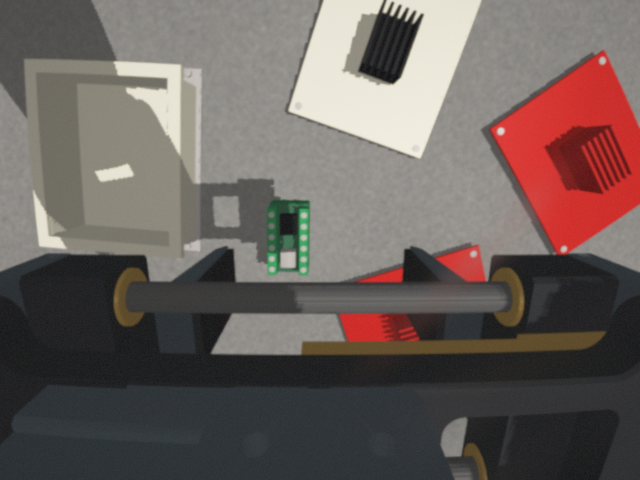

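Wrist view: the green module spans about (267–310, 200–275) and its sides line up with the picture, so the yaw is right. The box is at left and the white lid at top. I'll work out the centre from its mask.

```bash
python3 - <<'E'
from h import *
a=cv2.imread("pics/w1.png");cal=get_calibration("wrist")
hsv=cv2.cvtColor(a,cv2.COLOR_BGR2HSV)
g=((hsv[:,:,0]>40)&(hsv[:,:,0]<90)&(hsv[:,:,1]>70)&(hsv[:,:,2]>40)).astype(np.uint8)
g[:,:240]=0;g[:,330:]=0;g[:190]=0;g[285:]=0
cs=max(cv2.findContours(cv2.morphologyEx(g,cv2.MORPH_CLOSE,np.ones((9,9))),0,1)[0],key=len)
w=px2w(cal,cs[:,0],.044)[:,:2]*1000
print(cv2.boundingRect(cs),cv2.minAreaRect(w.astype(np.float32)))
E
python3 to.py 0.631 0.2175 0.2 11.5
```

```text
(267, 200, 42, 76) ((627.5520629882812, 221.08192443847656), (81.62786865234375, 44.51910400390625), 9.671613693237305)
t 2.15 pos [0.6015 0.2487 0.2137] ydir 101.5 tilt 0.02 turn -0.001 then cm [-2.27 -3.65  1.37] F [-0.4  0.6 -0.5] g 0.997 0.0
```

```bash
python3 -m jog '[[[-1.1,-1.8,1],0.015],[[-1.1,-1.8,2],0],[[0,0,3],0],[[0,0,3],0],[[0,0,1],0],[[0,0,0],0]]' >/dev/null
python3 to.py 0.6305 0.218 0.011 10.5
```

```text
t 2.65 pos [0.6273 0.2191 0.1114] ydir 100.8 tilt 0.27 turn 0.005 then cm [-0.34 -0.16 10.04] F [-0.1  0.1 -0.2] g 1.0 0.0
```

```bash
python3 -m jog '[[[-0.3,-0.1,2],0],[[0,0,3],0],[[0,0,2.5],0],[[0,0,1.5],0],[[0,0,1],0],[[0,0,0],0]]' >/dev/null
python3 to.py 0.6305 0.218 0.011 10.5
python3 -m jog '[[[0,0,0],0],[[0,0,0],0],[[0,0,0],0],[[0,0,0],0],[[0,0,0],0],[[0,0,0],0],[[0,0,0],0],[[0,0,0],0]]' 1 25
python3 to.py 0.6305 0.218 0.011 10.5
```

```text
t 3.15 pos [0.6322 0.2186 0.0133] ydir 100.8 tilt 0.07 turn 0.004 then cm [ 0.17 -0.02  0.23] F [-0.5  0.3 -0.7] g 1.002 0.0
time: 3.82
ee_pos: [0.6327, 0.2182, 0.0141]
tool_rot: [-0.294, 3.128, -0.0]
contact_force: [-0.8, -1.8, 2.4]
gripper_width: 0.483
gripper_force: 25.0
t 3.82 pos [0.6327 0.2182 0.0141] ydir 100.7 tilt 0.01 turn 0.004 then cm [0.22 0.02 0.31] F [-0.8 -1.8  2.4] g 0.483 25.0
```

```bash
python3 -m jog '[[[0,0,-1],0],[[0,0,-3],0],[[0,0,-4],0],[[0,0,-4],0],[[0,0,-2],0],[[0,0,0],0],[[0,0,0],0]]'
python3 to.py 0.586 0.0295 0.13 6.4
```

```text
time: 4.4
ee_pos: [0.6331, 0.2184, 0.1554]
tool_rot: [-0.293, 3.126, 0.001]
contact_force: [0.5, 0.7, -1.8]
gripper_width: 0.484
gripper_force: 25.0
t 4.4 pos [0.6331 0.2184 0.1554] ydir 100.7 tilt 0.13 turn 0.076 then cm [  6.79 -18.25   2.52] F [ 0.5  0.7 -1.8] g 0.484 25.0
```

```bash
python3 -m jog '[[[0,0,0],0.076],[[1.1,-3,0],0],[[1.1,-3,0],0],[[1.2,-3.3,0],0],[[1.2,-3.3,0],0],[[1.1,-3,0],0],[[0.9,-2.4,0],0],[[0,0,0],0]]' >/dev/null; python3 -m jog '[[[0,0,0],0],[[0,0,0],0]]' >/dev/null
python3 to.py 0.586 0.0295 0.022 6.4
python3 - <<'E'
from h import *
cal=get_calibration("wrist");a=snapshot("wrist");save("w2",a)
np.save("cw2.npy",cal,allow_pickle=True)
E
```

```text
t 5.23 pos [0.5865 0.0322 0.1529] ydir 96.4 tilt 0.1 turn -0.001 then cm [ 0.06 -0.27 13.09] F [ 0.6 -0.3 -1.7] g 0.479 25.0
```

View pics/w2.png

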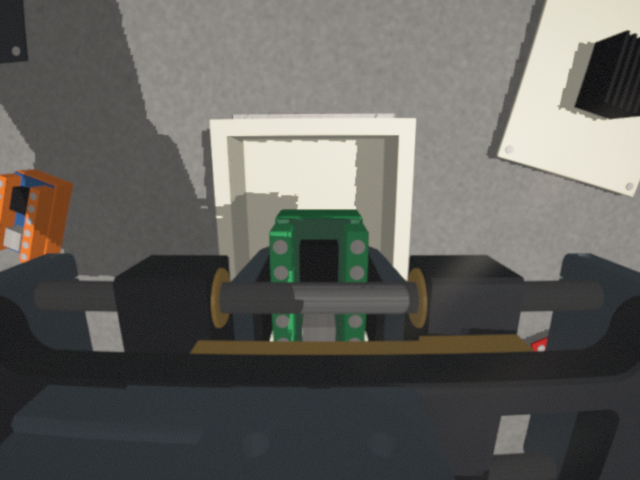

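The module hangs level, terminals up, between the fingers at (320,280), inside the box outline. The box's near rim corners show at (210,120) and (415,118). I'll use them to check the box pose.

Run:
```python
from h import *
cal=np.load("cw2.npy",allow_pickle=True).item()
p=px2w(cal,[[210,120],[415.5,118.5]],.066)[:,:2];d=p[1]-p[0];L=np.hypot(*d);n=np.array([d[1],-d[0]])/L
print(p.round(4),L,np.degrees(np.arctan2(n[1],n[0])),(p.mean(0)+.092*n).round(4),(p.mean(0)-.092*n).round(4))
```

```text
[[ 0.5032 -0.059 ]
 [ 0.4851  0.0941]] 0.1541937197810805 6.7559012561961245 [0.5855 0.0284] [0.4028 0.0068]
```

```bash
python3 -m jog '[[[0,-0.2,2],0],[[0,0,3],0],[[0,0,3],0],[[0,0,2],0],[[0,0,1],0],[[0,0,0.5],0],[[0,0,0],0],[[0,0,0],0]]' 
python3 to.py 0.586 0.0295 0.022 6.4
```

```text
time: 5.95
ee_pos: [0.588, 0.0304, 0.0398]
tool_rot: [-0.175, 3.136, -0.0]
contact_force: [-0.1, 0.1, -1.0]
gripper_width: 0.478
gripper_force: 25.0
t 5.95 pos [0.588  0.0304 0.0398] ydir 96.4 tilt 0.06 turn -0.0 then cm [ 0.21 -0.07  1.78] F [-0.1  0.1 -1. ] g 0.478 25.0
```

```bash
python3 -m jog '[[[0,0,0.6],0],[[0,0,0.5],0],[[0,0,0.3],0],[[0,0,0.2],0],[[0,0,0],0],[[0,0,0],0]]' 
python3 to.py 0.586 0.0295 0.022 6.4
```

```text
time: 6.45
ee_pos: [0.5873, 0.03, 0.0229]
tool_rot: [0.174, -3.137, -0.0]
contact_force: [-0.5, -0.4, -1.1]
gripper_width: 0.482
gripper_force: 25.0
t 6.45 pos [0.5873 0.03   0.0229] ydir 96.4 tilt 0.0 turn -0.001 then cm [ 0.13 -0.04  0.09] F [-0.5 -0.4 -1.1] g 0.482 25.0
```

```bash
python3 -m jog '[[[0,0,0.1],0],[[0,0,0.05],0],[[0,0,0],0],[[0,0,0],0]]' 
python3 -m jog '[[[0,0,0],0],[[0,0,0],0],[[0,0,0],0],[[0,0,0],0],[[0,0,0],0],[[0,0,0],0]]' 0.28
python3 -m jog '[[[0,0,-1],0],[[0,0,-2],0],[[0,0,-3],0],[[0,0,-4],0],[[0,0,-4],0],[[0,0,-2],0],[[0,0,0],0]]' >/dev/null
python3 to.py 0.421 0.281 0.17 -7.7
python3 - <<'E'
from h import *
cal=get_calibration("wrist");a=snapshot("wrist");save("w3",a)
E
```

```text
time: 6.78
ee_pos: [0.5875, 0.0301, 0.0221]
tool_rot: [-0.175, 3.136, -0.0]
contact_force: [-2.7, 0.9, 7.5]
gripper_width: 0.48
gripper_force: 25.0
time: 7.28
ee_pos: [0.5873, 0.03, 0.0214]
tool_rot: [0.175, -3.137, -0.0]
contact_force: [0.4, 0.0, 0.7]
gripper_width: 0.721
gripper_force: 0.0
t 7.87 pos [0.5898 0.0301 0.1873] ydir 96.4 tilt 0.44 turn 0.246 then cm [20.1 22.6  1.6] F [0.2 0.  0.5] g 0.721 0.0
```

View pics/w3.png

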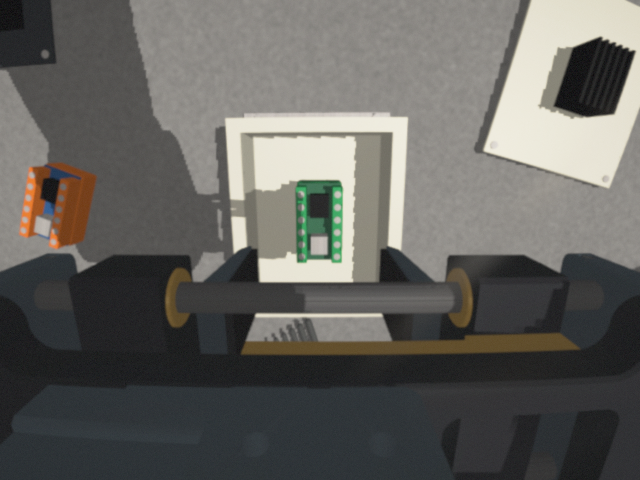

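The module stands upright in the middle of the box at (319,222), let go. Now on to the lid.

```bash
python3 -m jog '[[[0,0,0],0.123],[[2.5,2.8,0],0.123],[[2.5,2.8,0],0],[[2.5,2.8,0],0],[[2.5,2.8,0],0],[[2.5,2.8,0],0],[[2.5,2.8,0],0],[[2.5,2.8,0],0]]' 0 >/dev/null; python3 -m jog '[[[2.3,2.6,0],0],[[0,0,0],0],[[0,0,0],0],[[0,0,0],0]]' >/dev/null
python3 to.py 0.421 0.281 0.023 -7.7
python3 - <<'E'
from h import *
cal=get_calibration("wrist");a=snapshot("wrist");save("w4",a)
np.save("cw4.npy",cal,allow_pickle=True)
for r in recognise("wrist","heat_sink")[:3]:print(r["xy"],r["p"],px2w(cal,r["xy"],.048))
E
python3 to.py 0.421 0.281 0.023 -7.7
```

```text
t 8.92 pos [0.417  0.2734 0.1808] ydir 82.3 tilt 0.07 turn 0.0 then cm [-0.31  0.82 15.77] F [ 0.  -0.1 -0.4] g 0.999 0.0
[321.5, 204.5] 0.82 [[0.39565303 0.27856812 0.048     ]]
[455.5, 437.0] 0.81 [[0.68308173 0.39680961 0.048     ]]
[550.1, 220.7] 0.74 [[0.43978878 0.49568078 0.048     ]]
t 9.02 pos [0.4176 0.273  0.181 ] ydir 82.2 tilt 0.04 turn -0.001 then cm [-0.24  0.85 15.8 ] F [-0.5 -0.7  0.1] g 1.001 0.0
```

View pics/w4.png

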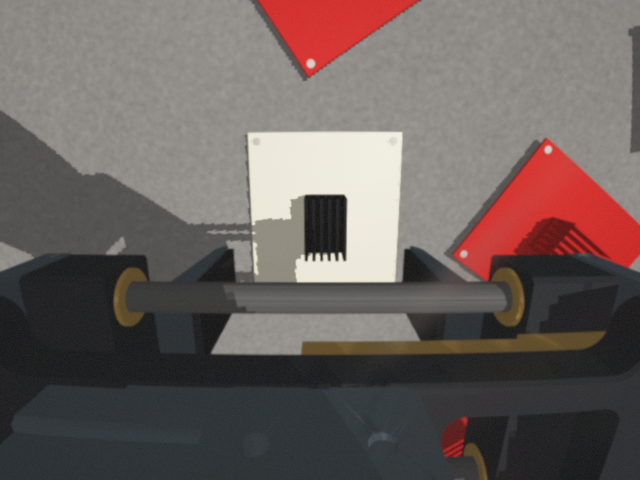

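The lid fills (248–402, 132–282), square to the picture, with the sink at (305–346, 195–260). I'll check its pose from the plate's near corners.

Run:
```python
from h import *
cal=np.load("cw4.npy",allow_pickle=True).item()
p=px2w(cal,[[248,133],[402,132]],.012)[:,:2];d=p[1]-p[0];L=np.hypot(*d);n=np.array([d[1],-d[0]])/L
print(p.round(4),L,np.degrees(np.arctan2(n[1],n[0])),(p.mean(0)+.092*n).round(4))
q=px2w(cal,[[305,195.5],[346,195.5]],.048)[:,:2];print(np.hypot(*(q[1]-q[0])),(q.mean(0)+.030*n).round(4))
```

```text
[[0.3202 0.2154]
 [0.3395 0.3669]] 0.15280200967698768 -7.241694583207658 [0.4211 0.2795]
0.03768486633618361 [0.4176 0.2795]
```

```bash
python3 -m jog '[[[-0.2,0.7,2],0],[[0,0,3],0],[[0,0,4],0],[[0,0,3],0],[[0,0,2],0],[[0,0,1],0],[[0,0,0],0],[[0,0,0],0]]' >/dev/null
python3 to.py 0.420 0.280 0.02 -7.5
```

```text
t 9.68 pos [0.4206 0.2801 0.0317] ydir 82.2 tilt 0.02 turn -0.005 then cm [ 0.06 -0.02  1.17] F [0.2 0.7 0.3] g 0.998 0.0
```

```bash
python3 -m jog '[[[0,0,0.7],0],[[0,0,0.4],0],[[0,0,0],0]]' >/dev/null
python3 -m jog '[[[0,0,0],0],[[0,0,0],0],[[0,0,0],0],[[0,0,0],0],[[0,0,0],0],[[0,0,0],0],[[0,0,0],0],[[0,0,0],0]]' 1 45 
python3 -m jog '[[[0,0,-0.3],0],[[0,0,-1],0],[[0,0,-2],0],[[0,0,-3],0],[[0,0,-4],0],[[0,0,-3],0],[[0,0,-2],0],[[0,0,0],0]]'
python3 to.py 0.5857 0.0288 0.17 6.6
```

```text
time: 10.6
ee_pos: [0.4201, 0.2805, 0.0204]
tool_rot: [-0.211, -3.134, 0.0]
contact_force: [0.2, -1.5, 0.9]
gripper_width: 0.445
gripper_force: 0.9
time: 11.27
ee_pos: [0.422, 0.2817, 0.1783]
tool_rot: [0.211, 3.129, 0.006]
contact_force: [1.5, 0.7, -1.1]
gripper_width: 0.436
gripper_force: 45.0
t 11.27 pos [0.422  0.2817 0.1783] ydir 82.3 tilt 0.39 turn -0.25 then cm [-13.35 -27.     0.84] F [ 1.5  0.7 -1.1] g 0.436 45.0
```

```bash
python3 -m jog '[[[0,0,0],-0.084],[[0,0,0],-0.083],[[0,0,0],-0.083],[[-0.8,-1.6,0],0],[[-1.5,-3,0],0],[[-1.6,-3.2,0],0],[[-1.6,-3.2,0],0],[[-1.6,-3.2,0],0]]' >/dev/null
python3 -m jog '[[[-1.6,-3.2,0],0],[[-1.6,-3.2,0],0],[[-1.5,-3,0],0],[[-1,-2.2,0],0],[[-0.5,-1.1,0],0],[[0,0,0],0],[[0,0,0],0],[[0,0,0],0]]' >/dev/null
python3 to.py 0.5857 0.0288 0.1 6.6
python3 - <<'E'
from h import *
cal=get_calibration("wrist");a=snapshot("wrist");save("w5",a)
np.save("cw5.npy",cal,allow_pickle=True)
E
```

```text
t 12.6 pos [0.5822 0.0294 0.1729] ydir 96.6 tilt 0.07 turn 0.0 then cm [-0.35 -0.1   7.29] F [ 0.   0.3 -3.1] g 0.433 45.0
```

View pics/w5.png

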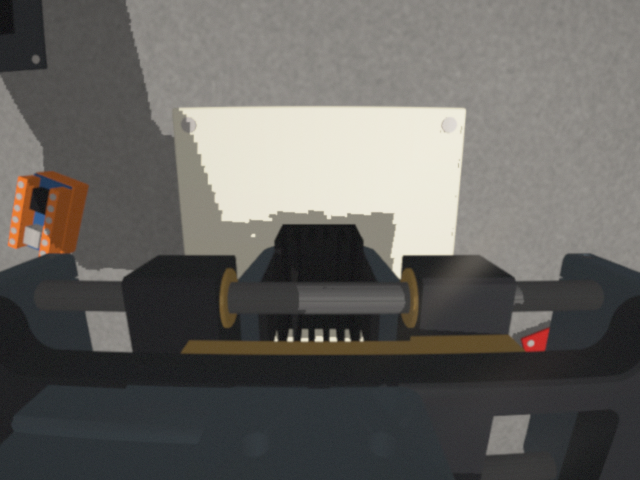

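Run:
```python
from h import *
cal=np.load("cw5.npy",allow_pickle=True).item()
a=cv2.imread("pics/w5.png");g=a[:,:,2].astype(int)-a[:,:,0]
# edges of plate by colour (yellowish white) rows
for y in (112,130,150,200,230,245): 
    row=a[y].astype(int).sum(1); w=np.where((a[y,:,2].astype(int)-a[y,:,0]>8)&(np.arange(640)>150)&(np.arange(640)<480))[0]; print(y,w.min(),w.max())
z=.1645
p=px2w(cal,[[173,108],[466,108]],z)[:,:2];d=p[1]-p[0];L=np.hypot(*d);n=np.array([d[1],-d[0]])/L
print(L,np.degrees(np.arctan2(n[1],n[0])),(p.mean(0)+.092*n).round(4))
q=px2w(cal,[[186,250],[455,250]],z)[:,:2];print(np.hypot(*(q[1]-q[0])),(q.mean(0)-p.mean(0))@n)
```

```text
112 160 470
130 161 465
150 175 471
200 179 475
230 182 479
245 184 479
0.1531800455740906 6.684984832432232 [0.5828 0.0301]
0.1536045580332914 0.07712832790622867
```

The lid hangs level and centred on the tool: it measures 153 mm wide at both rows, at (0.583, 0.030), yaw 6.7°. Lowering it now.

```bash
python3 -m jog '[[[-0.3,-0.1,1],0],[[0,0,2],0],[[0,0,2],0],[[0,0,1.5],0],[[0,0,1],0],[[0,0,0],0],[[0,0,0],0],[[0,0,0],0]]' >/dev/null
python3 to.py 0.5857 0.0288 0.078 6.6
```

```text
t 13.32 pos [0.5868 0.0282 0.0992] ydir 96.6 tilt 0.06 turn 0.0 then cm [0.11 0.08 2.12] F [ 0.9 -0.6 -2.3] g 0.435 45.0
```

```bash
python3 -m jog '[[[0.1,0.05,0.5],0],[[0,0,0.5],0],[[0,0,0.4],0],[[0,0,0.3],0],[[0,0,0.2],0],[[0,0,0],0],[[0,0,0],0]]' >/dev/null
python3 to.py 0.5857 0.0288 0.078 6.6
python3 -m jog '[[[0,0,0.1],0],[[0,0,0.1],0],[[0,0,0],0],[[0,0,0],0]]' >/dev/null
python3 to.py 0.5857 0.0288 0.078 6.6
```

```text
t 13.9 pos [0.5852 0.0283 0.0793] ydir 96.6 tilt 0.01 turn 0.0 then cm [-0.05  0.04  0.13] F [-0.   0.1 -1.7] g 0.436 45.0
t 14.23 pos [0.5855 0.0283 0.0785] ydir 96.6 tilt 0.01 turn -0.0 then cm [-0.03  0.05  0.05] F [-5.7 -0.7 13.4] g 0.431 45.0
```

Contact is at the expected height. Release, rise and check.

```bash
python3 -m jog '[[[0,0,0],0],[[0,0,0],0],[[0,0,0],0],[[0,0,0],0],[[0,0,0],0],[[0,0,0],0],[[0,0,0],0]]' 0
python3 -m jog '[[[0,0,-0.5],0],[[0,0,-1.5],0],[[0,0,-3],0],[[0,0,-3],0],[[0,0,-3],0],[[0,0,-2],0],[[0,0,0],0],[[0,0,0],0]]' >/dev/null; python3 to.py 0.5857 0.0288 0.078 6.6
python3 - <<'E'
from h import *
cal=get_calibration("wrist");a=snapshot("wrist");b=snapshot("scene");save("w6",a)
np.save("cw6.npy",cal,allow_pickle=True)
save("fin",np.hstack([cv2.resize(a,(400,300)),cv2.resize(b,(400,300))]))
t=snapshot("top");save("top6",t);ct=get_calibration("top")
hsv=cv2.cvtColor(a[:,:,::-1].copy(),cv2.COLOR_BGR2HSV)
for c in [110,118,126,134,140,150]: pass
E
```

```text
time: 14.82
ee_pos: [0.5852, 0.0283, 0.0774]
tool_rot: [0.181, -3.136, 0.0]
contact_force: [-0.7, -0.8, 0.0]
gripper_width: 0.916
gripper_force: 0.0
t 15.48 pos [0.5858 0.0283 0.2087] ydir 96.6 tilt 0.14 turn -0.0 then cm [ 0.04  0.05 13.07] F [-0.8 -0.7 -0.8] g 1.001 0.0
```

View pics/w6.png

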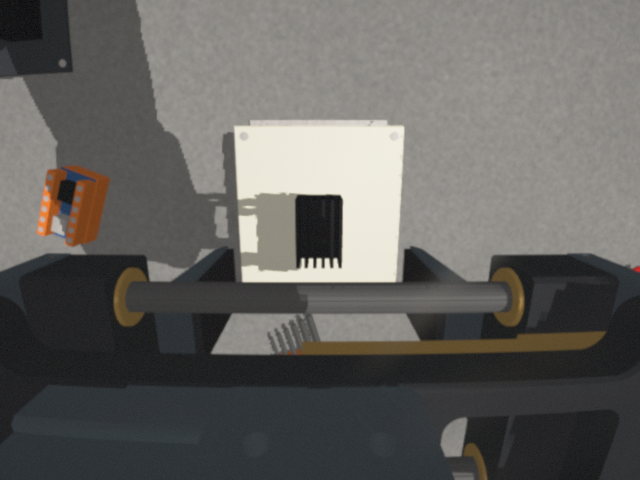

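View pics/fin.png

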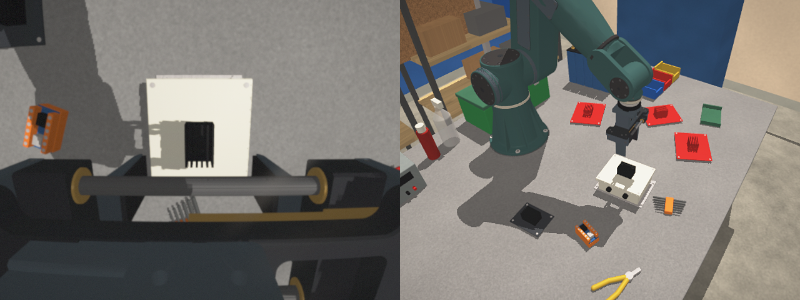

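The lid at (235–404, 126–282) covers the box rim squarely and lies flat, with the base plate just showing behind it. The scene view shows the closed box with the gripper clear above it, so I'm handing in.

Run:
```python
from h import *
cal=np.load("cw6.npy",allow_pickle=True).item()
p=px2w(cal,[[235,126.5],[404,126.5]],.070)[:,:2];d=p[1]-p[0];L=np.hypot(*d);n=np.array([d[1],-d[0]])/L
print(L,np.degrees(np.arctan2(n[1],n[0])),(p.mean(0)+.092*n).round(4))
print(ticket.finish_job())
```

```text
0.15233416453566806 6.651340142076158 [0.586  0.0294]
the job is handed in; nothing more can be done
None
```

I set the green module upright on the box floor and seated the white lid flat on the rim, let go of both, and handed the job in at about 16 s; the lid measured within about 1 mm and 0.1° of the box, and no verdict came back.

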